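Push the orange-capped vial rack into the sampler bay

TASK

Push the rack with the orange-capped vials along the bench into the sampler's bay: its long side flush against the steel stop rail and the whole rack between the two green lines. Push only on the sides of the rack, without touching the caps or lifting or tipping it, and leave the blue-capped rack, the vial, the bottles and everything else on the bench where they stand.

Things in the scene. Friction and masses are not known exactly. Their poses are not given: they have to be found in the camera images.
- orange_rack: white vial rack, one rigid piece loose on the bench: a block 90 mm along its x, 120 mm along its y, 45 mm high, about 0.4 kg; 8 vials with orange caps standing 14 mm above its top, at least 17 mm in from its edges. Origin: centre of its underside; z up. It looks the same turned half round
- orange_caps: the eight orange caps on that rack, fixed to it; origin: centre of the rack's top face, 45 mm above the rack's underside; not to be touched
- station: sampling station fixed to the bench: upright steel stop rail 520 mm long (along y), 12 mm thick, 40 mm high, with a white housing 44 mm high behind it. Origin: at bench level in the rail's front face, midway between the green lines. x points from the bay through the rail, away from the robot; y along the rail; z up
- bay (a point): where the rack's origin belongs: on the bench 45 mm in front of the rail face, midway between the two green lines; axes as the station's, the rack's y along the rail. The lines are flat marks 10 mm wide that run 110 mm from the rail towards the robot; their inner edges are 140 mm apart, for the 120 mm rack
- blue_rack: white vial rack, one rigid piece loose on the bench: a block 90 mm along its x, 120 mm along its y, 45 mm high, about 0.4 kg; 8 vials with blue caps standing 14 mm above its top, at least 17 mm in from its edges. Origin: centre of its underside; z up; to be left alone
- vial: small amber vial with a white cap, 30 mm in diameter, 60 mm high, standing on the bench between the two racks; origin: centre of its underside; to be left alone
- bottle_a: clear bottle with a blue cap, 70 mm in diameter, 140 mm high, on the left of the racks; origin: centre of its underside; to be left alone
- bottle_b: clear bottle with a blue cap, 70 mm in diameter, 140 mm high, on the right of the racks; origin: centre of its underside; to be left alone
- beaker: glass beaker, 68 mm in diameter, 90 mm high, on the right beyond the bottle; origin: centre of its underside; to be left alone
- tip_box: clear box with a yellow lid, 122 x 87 mm, 68 mm high, on the left beyond the bottle; origin: centre of its underside; to be left alone
Mind the look-alikes: they are no part of the job. Leave any red look-alike of the orange_rack alone.

How it is judged:
At the end, for the whole second after the job is handed in: The orange-capped rack stands flat and still on the bench, its long side against the rail (centre 40 to 50 mm in front of the rail face, within 0.06 rad of parallel), its centre within 10 mm of midway between the green lines; the other loose things are within 12 mm of where they began, and upright (x of orange_rack in the frame of station between -0.05 and -0.04 m and y of orange_rack in the frame of station between -0.01 and 0.01 m and angle between the y axis of orange_rack and the y axis of station, either way round below 0.06 rad and height (world z) of orange_rack below 0.004 m and angle between orange_rack's own z axis and vertical below 0.05 rad and linear speed of orange_rack below 0.01 m/s and distance of each of blue_rack, vial, bottle_a, bottle_b, beaker, tip_box from where it was at the start of the episode below 0.012 m and angle between each of blue_rack, vial, bottle_a, bottle_b, beaker, tip_box's own z axis and vertical below 0.2 rad); the robot touches nothing.
It fails at once if the orange-capped rack is lifted off the bench (height (world z) of orange_rack above 0.008 m).
It fails at once if the orange-capped rack is tipped (angle between orange_rack's own z axis and vertical above 0.15 rad).
It fails at once if the caps are touched (contact force between orange_caps and the fingers above 0.5 N or contact force between orange_caps and the arm above 0.5 N).
It fails at once if the blue-capped rack, the vial, a bottle, the beaker or the tip box is moved or tipped (distance of any of blue_rack, vial, bottle_a, bottle_b, beaker, tip_box from where it was at the start of the episode above 0.012 m or angle between any of blue_rack, vial, bottle_a, bottle_b, beaker, tip_box's own z axis and vertical above 0.2 rad).
It also fails if it takes over 61 s, if anything falls off the work surface, if the arm or the gripper's body presses on something with over 40 N, if the wrist force passes 120 N, or if a joint passes its speed limit or range.

ROBOT

A 7-joint arm with a two-finger parallel gripper is mounted at the origin on the work surface. World frame = base frame: x ahead of the robot, y to its left, z up, the work surface at z = 0. Lengths are in m, angles in rad, forces in N, time in s.
With the tool pointing down it reaches from about 0.35 to 0.9 m from the base axis. Payload 19.9 kg.
Tool frame: the origin (TCP) lies on the centre line of the jaws, within the pads' length; the fingertips stand 22 mm ahead of it and the grasp point (between the pads) lies 3 mm ahead of it; z points along the fingers, y is the direction in which the jaws open and shut (so a half turn about z gives the same grasp; the last joint's range is limited). The gripper opens to 85 mm and grips with 20 to 120 N. Pads are 22 mm wide; open, the fingers measure 114 mm over their backs; the gripper's body (76 mm by 85 mm) begins 54 mm behind the grasp point. The pads swing forward as they close: fully open they stand 13 mm farther back than shut.
Start: joints at [1.208, 0.417, -0.01, 1.614, 0.005, 1.111, -0.053], TCP at [0.198, -0.593, 0.253] pointing down, gripper open.
Joint ranges: [-2.81, 2.81], [-0.39, 2.02], [-1.27, 1.25], [0.06, 2.57], [-1.19, 4.33], [0.19, 2], [-2.82, 2.82]. Speed limits (rad/s): [1.89, 1.89, 2.39, 2.39, 3.01, 3.01, 3.01].

INTERFACE

Orientations are given as a 3x3 rotation matrix whose columns are the frame's x, y, z axes.
In Python, from bench import state, get_image, get_calibration, close_job gives the robot as it stands.
- The arm moves only by the tool carry_out, never from a script. Its argument "increments" is text: rows parted by semicolons, each of 5 numbers parted by spaces: the closure, from -1 (fully open) to 1 (shut), then the shift along the tool's x, y, z in mm, then the turn about the tool's z in degrees. A call has 1 to 20 rows; each row shifts and turns the commanded pose from where the row before left it, along the tool's axes as they then stand; what a row does not reach is not made up. A row lasts 1/8 s, in which the tool goes at most 62.5 mm and 10.7 degrees, less where a joint would pass 70% of its speed; a pose out of reach is approached as far as the arm can. A call with a gripper value outside its range is refused whole. The fingers move at their own pace and stop on an object; the grip force is fixed at half the most. Time passes only in rows, so rows that do not move let the fingers close. It gives the time, the measured TCP pose, the force and the opening at its end, in the units of the state.
- state(): the state, without advancing time (a new reading comes with each control period).
- get_image(name): name is "scene" or "top"; returns (picture, depth): 400x640x3 uint8, blue, green, red; 400x640 float32, m along the optical axis (not along the pixel's ray), 0 where there is no reading.
- get_calibration(name): a dict with "K" (3x3 intrinsics, pixels), "camera_from_world" (4x4, takes a point from world to camera coordinates). Camera axes: x right, y down, z forward; pixel columns grow to the right and rows downward; lengths in m; the calibration is good to about 2 mm. A picture is of the moment at which its call begins. get_calibration takes no time and is no camera call.
- close_job(): hands the job in, once; it reports no verdict.
The state is a dict: "time_s": time; "joints": joint angles; "joint_velocities": joint speeds; "joint_torque": joint torques, N m; "ee_pos": TCP position; "ee_rot": TCP orientation; "contact_force": force on the tool from outside, world axes, zero at the start; "ft_torque": the same for the moment, N m; "width": opening from 0.0 (shut) to 1.0 (fully open).
Only numpy, scipy, OpenCV 4.12 (cv2) and the standard library are available. Lean on these libraries where they do the work, as an engineer would, in place of code of your own. Each camera call takes 0.05 s, during which the arm holds its last target.

## Working session

There is one attempt and no reset: what is moved stays moved. The work goes in short steps, Python scripts to look and compute and a tool call to move; the robot and the scene stay as the last step left them, time stands still between calls to the robot, and variables do not carry over. Pictures are saved under pics/ and viewed, and the job is handed in when it is done.

Besides the shell and the picture viewer there is one more tool, called as name(argument=value, ...), one argument or row to a line, values as JSON. carry_out: Moves the arm, as the interface text tells. Its arguments: {"type":"object","properties":{"increments":{"type":"string"}},"required":["increments"]}

```bash
mkdir -p pics; ls; python3 - <<'E'
from bench import *
import cv2,numpy as np
s=state();print(s)
for n in("scene","top"):
    p,d=get_image(n);cv2.imwrite(f"pics/{n}0.png",p);np.save(f"{n}0.npy",d)
    c=get_calibration(n);print(n,c)
E
```

```text
pics
{'time_s': 0.0, 'joints': array([ 1.20751035,  0.41799943, -0.01032247,  1.61416722,  0.00473576,
        1.11070533, -0.05298466]), 'joint_velocities': array([ 1.94588335e-03,  8.87892889e-04, -7.44375286e-05,  3.38857550e-04,
        1.93490675e-04,  2.27164006e-04,  1.08024382e-03]), 'joint_torque': array([ 6.46165172e-04, -8.64444995e+01,  6.79205116e-01, -4.34897804e+01,
        1.91319210e-02,  7.44190591e-03, -2.02414913e-05]), 'ee_pos': array([ 0.19755589, -0.59261808,  0.25264721]), 'ee_rot': array([[ 9.48653958e-01,  3.16315367e-01, -5.06518952e-04],
       [ 3.16315751e-01, -9.48653269e-01,  1.14956668e-03],
       [-1.16885252e-04, -1.25076091e-03, -9.99999211e-01]]), 'contact_force': array([-0.49743955, -0.05431152,  0.54511802]), 'ft_torque': array([ 0.01311628, -0.07320645,  0.04225415]), 'width': 0.9999583719939155}
scene {'K': array([[389.87692032,   0.        , 318.06771783],
       [  0.        , 389.87692032, 202.91827747],
       [  0.        ,   0.        ,   1.        ]]), 'camera_from_world': array([[-0.4786731 ,  0.87779645,  0.01858646,  0.22868641],
       [ 0.62295097,  0.35446825, -0.69734092, -0.24401044],
       [-0.61871169, -0.32221989, -0.71649856,  1.35135109],
       [ 0.        ,  0.        ,  0.        ,  1.        ]])}
top {'K': array([[516.9283486 ,   0.        , 314.04018966],
       [  0.        , 516.9283486 , 202.11755907],
       [  0.        ,   0.        ,   1.        ]]), 'camera_from_world': array([[-8.14156740e-02, -9.96680119e-01,  4.77002797e-04,
         3.14709651e-02],
       [-9.71667347e-01,  7.92658937e-02, -2.22664512e-01,
         4.88488727e-01],
       [ 2.21887482e-01, -1.85918693e-02, -9.74895014e-01,
         1.27006767e+00],
       [ 0.00000000e+00,  0.00000000e+00,  0.00000000e+00,
         1.00000000e+00]])}
```

View pics/top0.png

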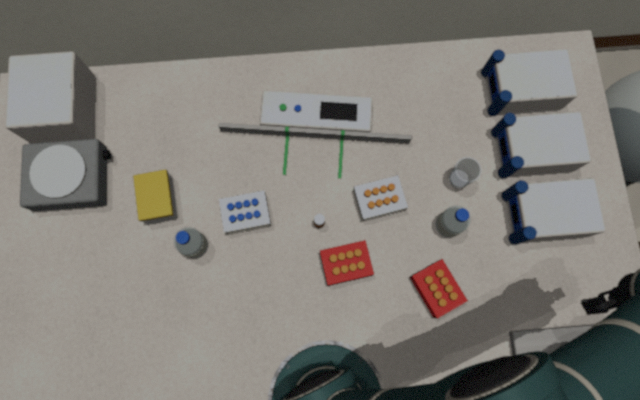

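View pics/scene0.png

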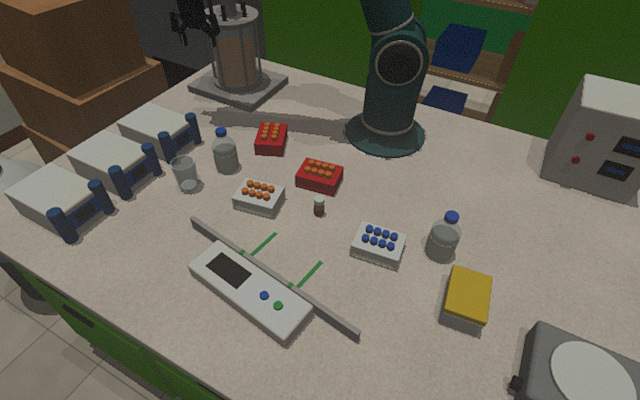

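The top view shows the rail from (220,127) to (411,139), green lines at u≈287 and 342, and the orange rack at (381,198). The blue rack is at (245,212), the vial at (319,221), and red look-alikes at (347,262) and (440,288). Next I'll measure these.

```bash
cat > h.py <<'E'
from bench import *
import cv2,numpy as np
def ray(n,uv,z):
    c=get_calibration(n);K=c["K"];T=c["camera_from_world"];R=T[:3,:3];t=T[:3,3]
    uv=np.atleast_2d(np.array(uv,float))
    d=(np.linalg.inv(K)@np.c_[uv,np.ones(len(uv))].T).T@R
    o=-R.T@t
    return o+d*((z-o[2])/d[:,2])[:,None]
def cap_blobs(img,lo,hi,amin=8,amax=200):
    h=cv2.cvtColor(img,cv2.COLOR_BGR2HSV)
    m=cv2.inRange(h,lo,hi)
    n,l,s,c=cv2.connectedComponentsWithStats(m)
    return m,[(c[i],s[i]) for i in range(1,n) if s[i][4]>=amin]
def toprect(n,img,center,z=0.045,r=45,vmin=130):
    # white rack top incl. caps: segment bright & low-sat + fill
    h=cv2.cvtColor(img,cv2.COLOR_BGR2HSV)
    return h
E
python3 - <<'E'
from h import *
p=cv2.imread("pics/top0.png")
q=cv2.resize(p[60:310,130:500],None,fx=2.1,fy=2.1,interpolation=cv2.INTER_CUBIC);cv2.imwrite("pics/topzoom0.png",q)
q=cv2.resize(p[160:240,340:420],None,fx=7,fy=7,interpolation=cv2.INTER_NEAREST);cv2.imwrite("pics/rack0.png",q)
for nm,lo,hi in (("orange",(3,150,100),(20,255,255)),("green",(50,120,60),(75,255,255)),("blue",(105,130,60),(125,255,255))):
    m,b=cap_blobs(p,lo,hi)
    for c,s in b: print(nm,c.round(1),s, ray("top",c,0.059 if nm!="green" else 0)[0].round(4))
d=np.load("top0.npy");print(d[198,381],d[130,315],d[221,319])
print(cv2.cvtColor(p,cv2.COLOR_BGR2HSV)[198,345:415].tolist())
E
```

```text
orange [390.2 187. ] [388 185   5   5  20] [ 0.5122 -0.207   0.059 ]
orange [383.  188.8] [381 187   6   5  20] [ 0.5091 -0.1879  0.059 ]
orange [375.2 191.1] [373 189   6   5  19] [ 0.5048 -0.1673  0.059 ]
orange [367.4 193.1] [365 191   5   5  17] [ 0.5012 -0.1466  0.059 ]
orange [393.9 198.7] [391 197   6   5  19] [ 0.4808 -0.2128  0.059 ]
orange [382.8 201.4] [376 199  14   6  40] [ 0.476  -0.1836  0.059 ]
orange [370.9 204.5] [369 203   5   4  15] [ 0.4706 -0.1524  0.059 ]
orange [345.5 254.9] [329 248  34  15 288] [ 0.3473 -0.0756  0.059 ]
orange [348.3 267.5] [332 260  34  16 280] [ 0.3156 -0.0796  0.059 ]
orange [446.3 284.3] [435 268  24  33 309] [ 0.2547 -0.3166  0.059 ]
orange [435.4 290.8] [424 275  24  33 310] [ 0.2414 -0.2876  0.059 ]
green [282.5 107. ] [281 105   4   5  16] [0.7804 0.0561 0.    ]
green [286.5 129.5] [286 128   2   4   8] [0.7131 0.0496 0.    ]
green [342.4 133. ] [342 131   2   5   8] [ 0.6904 -0.1032  0.    ]
green [340.9 146.5] [340 139   2  16  16] [ 0.6518 -0.0956  0.    ]
green [285.9 149.5] [285 145   2  10  10] [0.6554 0.0553 0.    ]
green [285
[... 1950 characters left out ...]
54], [70, 5, 158], [90, 3, 159], [108, 8, 163], [107, 11, 164], [105, 9, 163], [110, 9, 163], [105, 9, 163], [110, 5, 161], [174, 8, 159], [8, 18, 158], [13, 19, 158], [7, 14, 159], [0, 3, 158], [120, 3, 159], [0, 10, 154], [12, 52, 153], [14, 109, 154], [15, 137, 154], [15, 140, 155], [15, 132, 154], [14, 106, 152], [14, 86, 140], [13, 105, 138], [15, 153, 145], [16, 161, 152], [16, 161, 155], [16, 160, 153], [16, 157, 156], [15, 131, 154], [11, 64, 155], [7, 15, 158], [114, 8, 163], [107, 11, 166], [107, 11, 163], [105, 9, 163], [110, 5, 161], [18, 8, 153], [18, 17, 153], [15, 24, 150], [17, 24, 150], [18, 20, 152], [15, 20, 153], [16, 22, 153], [16, 21, 155], [18, 22, 154], [18, 20, 154]]
```

View pics/topzoom0.png

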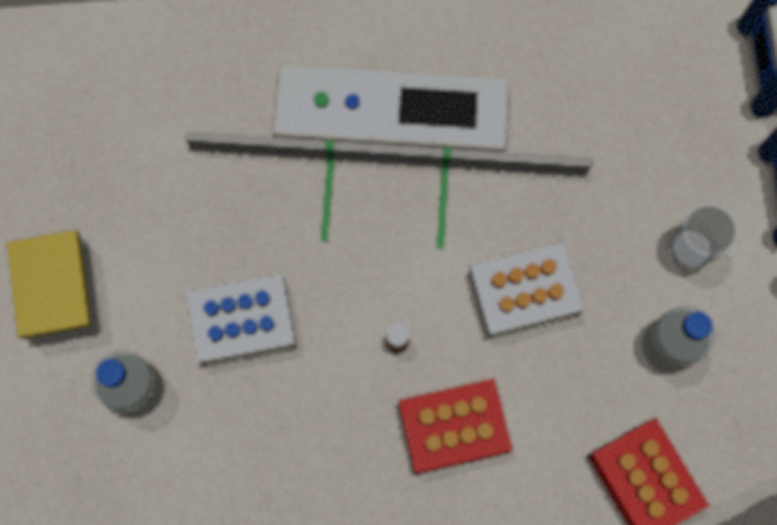

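View pics/rack0.png

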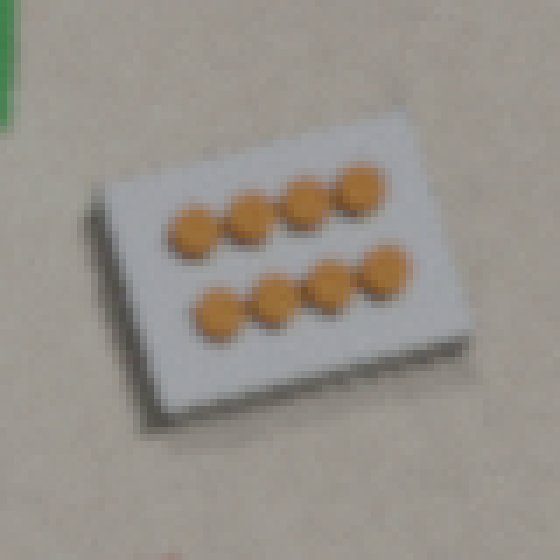

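```bash
cat >> h.py <<'E'
def hsv(p): return cv2.cvtColor(p,cv2.COLOR_BGR2HSV)
def station(p):
    # rail light/dark boundary per column (z=.04) and dark/bench boundary
    g=cv2.GaussianBlur(cv2.cvtColor(p,cv2.COLOR_BGR2GRAY),(1,1),0).astype(float)
    A=[];B=[]
    for u in range(228,404,2):
        v0=127+(u-220)*12/191.
        vs=np.arange(int(v0)-5,int(v0)+11); col=g[vs,u]
        dd=np.diff(col); i=np.argmin(dd);
        def sub(k):
            if 0<k<len(dd)-1:
                a,b,c=abs(dd[k-1]),abs(dd[k]),abs(dd[k+1]);return vs[k]+.5+(a-c)/(2*(a-2*b+c)) if a-2*b+c else vs[k]+.5
            return vs[k]+.5
        A.append((u,sub(i))); j=i+1+np.argmax(dd[i+1:i+8]); B.append((u,sub(j)))
    return np.array(A),np.array(B)
def rfit(P):
    vx,vy,x,y=cv2.fitLine(P.astype(np.float32),cv2.DIST_HUBER,0,.01,.01).ravel()
    return np.array([x,y]),np.array([vx,vy])
E
python3 - <<'E'
from h import *
p=cv2.imread("pics/top0.png")
c=get_calibration("top")["camera_from_world"];print("cam",-c[:3,:3].T@c[:3,3])
A,B=station(p)
for n,P,z in(("topedge",A,.04),("bot",B,0)):
    W=ray("top",P,z)[:,:2]; o,d=rfit(W); d=d*np.sign(d[1]); nrm=np.array([d[1],-d[0]])
    print(n,o,d,"x at y=0",o[0]-o[1]*d[0]/d[1],"ang",np.arctan2(-d[0],d[1]),"resid",np.median(abs((W-o)@nrm)))
h=hsv(p)
m=cv2.inRange(h,(45,60,50),(80,255,255))
for (u0,u1) in((280,292),(335,347)):
    P=[]
    for v in range(134,184):
        us=np.arange(u0,u1);w=np.clip(h[v,us,1].astype(float)-35,0,None)*(m[v,us]>0)
        if w.sum()>40:P.append(((us*w).sum()/w.sum(),v))
    P=np.array(P);W=ray("top",P,0)[:,:2];o,d=rfit(W);d*=np.sign(d[0]);print("line",o,d,"ang",np.arctan2(d[1],d[0]),P[0],P[-1],W[0],W[-1])
C=np.array([(103,190),(405,112),(472,335),(168,415)])/7-.5+[340,160]
W=ray("top",C,.045);print(W.round(4),W.mean(0));print(np.linalg.norm(W-np.roll(W,-1,0),axis=1))
# caps
E
```

```text
cam [0.19539866 0.01625892 1.34693673]
topedge [ 0.68235135 -0.0265211 ] [0.14977434 0.9887202 ] x at y=0 0.6863688 ang -0.15034004 resid 0.0004468596885235557
bot [0.69534105 0.05345461] [0.14937678 0.9887804 ] x at y=0 0.6872656 ang -0.14993794 resid 0.0005348218204345843
line [0.6427887  0.05717627] [ 0.9887835  -0.14935616] ang -0.1499171 [287.0125523 135.       ] [284.00595238 173.        ] [0.69701344 0.04933088] [0.58917285 0.06503697]
line [ 0.6453025  -0.09496294] [ 0.98858863 -0.15064026] ang -0.1512159 [342.31929825 134.        ] [339.12977099 177.        ] [ 0.68753795 -0.10277727] [ 0.56585484 -0.08268546]
[[ 0.5244 -0.1161  0.045 ]
 [ 0.5452 -0.2315  0.045 ]
 [ 0.4584 -0.2461  0.045 ]
 [ 0.4377 -0.1314  0.045 ]] [ 0.4914206  -0.18127394  0.045     ]
[0.11724828 0.08793105 0.11652122 0.08802154]
```

```bash
cat >> h.py <<'E'
a=-0.150
EX=np.array([np.cos(a),np.sin(a)]);EY=np.array([-np.sin(a),np.cos(a)])
O=EX*0.6791+EY*0.07754
def st(P):
    P=np.atleast_2d(P)[:,:2]-O;return np.c_[P@EX,P@EY]
E
python3 - <<'E'
from h import *
p=cv2.imread("pics/top0.png")
print("O",O,"bay",O-.045*EX)
for n,uv,z in(("vial",(319,219),.06),("bottle_b",(461.6,214.7),.14),("beaker rim",(459.5,179),.09),("redcorner",(364,242),.045),("redR",(347,258),.045),("bottle_a",(182.4,237.2),.14),("rackc",(0,0),0)):
    w=ray("top",uv,z)[0];print(n,w.round(3),st(w).round(3))
r=np.array([.4914,-.1813]);print(st(r))
# cross-check with scene camera: caps centroid at z .059
s=cv2.imread("pics/scene0.png");m,b=cap_blobs(s,(3,150,90),(20,255,255))
for c,q in b:print(c.round(1),q[4],ray("scene",c,.059)[0].round(3))
cv2.imwrite("pics/sz0.png",cv2.resize(s[165:225,220:300],None,fx=8,fy=8,interpolation=cv2.INTER_CUBIC))
E
```

```text
O [ 0.68306187 -0.02481413] bay [ 0.63856717 -0.01808941]
vial [ 0.444 -0.017  0.06 ] [[-0.238 -0.028]]
bottle_b [ 0.411 -0.355  0.14 ] [[-0.22  -0.367]]
beaker rim [ 0.511 -0.378  0.09 ] [[-0.117 -0.375]]
redcorner [ 0.378 -0.127  0.045] [[-0.287 -0.146]]
redR [ 0.341 -0.08   0.045] [[-0.33  -0.105]]
bottle_a [0.411 0.31  0.14 ] [[-0.319  0.29 ]]
rackc [1.183 0.859 0.   ] [[0.362 0.949]]
[[-0.16612476 -0.1833703 ]]
[265.1 129.8] 98 [ 0.26  -0.313  0.059]
[274.9 130.5] 93 [ 0.247 -0.284  0.059]
[321.2 163.7] 118 [ 0.318 -0.078  0.059]
[316.5 170.6] 149 [ 0.352 -0.075  0.059]
[259.8 184.8] 95 [ 0.481 -0.182  0.059]
[255.1 192.6] 98 [ 0.513 -0.175  0.059]
```

View pics/sz0.png

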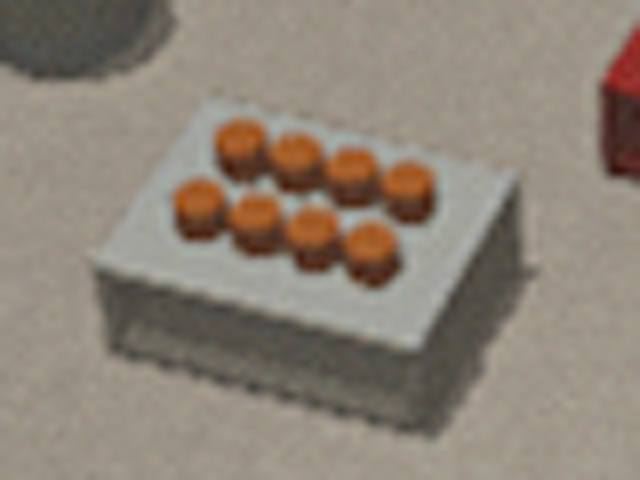

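carry_out(
  increments="-0.4 20 -18 0 0; -0.4 33 -31 0 0; -0.4 36 -33 0 0; -0.4 36 -33 0 0; -0.4 36 -33 0 0; -0.4 36 -33 0 0; -0.4 36 -33 0 0; -0.4 36 -33 0 0; -0.4 36 -33 0 0; -0.4 29 -28 0 0; -0.4 0 0 0 4; -0.4 0 0 0 4.2; -0.4 0 0 0 0; -0.4 0 0 0 0",
)

```text
time_s: 1.85
ee_pos: [0.417, -0.1951, 0.2532]
ee_rot: [[0.984, 0.179, -0.0], [0.179, -0.984, 0.0], [-0.0, -0.0, -1.0]]
contact_force: [0.1, 1.2, 0.0]
width: 0.697
```

carry_out(
  increments="-0.4 0 0 30 0; -0.4 0 0 40 0; -0.4 0 0 40 0; -0.4 0 0 30 0; -0.4 0 0 10 0; -0.4 0 0 0 0; -0.4 0 0 0 0",
)

```text
time_s: 2.72
ee_pos: [0.4177, -0.1954, 0.1043]
ee_rot: [[0.984, 0.178, 0.001], [0.178, -0.984, -0.001], [0.001, 0.001, -1.0]]
contact_force: [0.0, -0.1, 0.7]
width: 0.7
```

```bash
python3 - <<'E'
from h import *
for n in("scene","top"):
    p,d=get_image(n);cv2.imwrite(f"pics/{n}1.png",p);np.save(n+"1.npy",d)
p=cv2.imread("pics/scene1.png");cv2.imwrite("pics/scene1z.png",cv2.resize(p[60:260,180:400],None,fx=3,fy=2.9,interpolation=cv2.INTER_CUBIC))
E
```

```text
(no output)
```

View pics/scene1z.png

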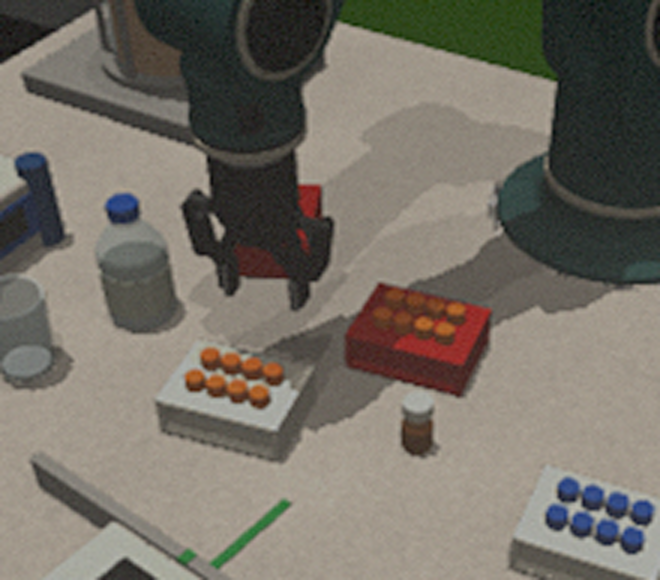

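View pics/top1.png

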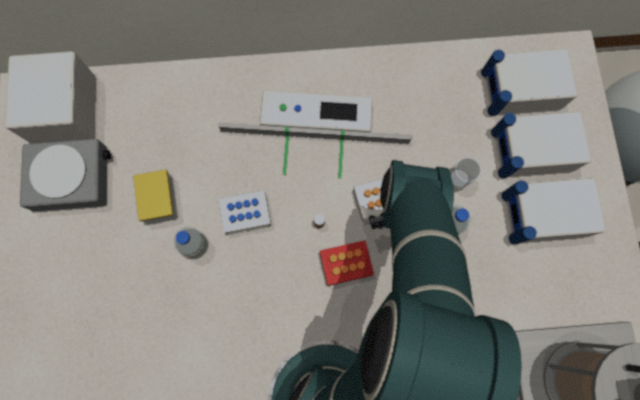

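carry_out(
  increments="-0.4 0 0 20 0; -0.4 0 0 28 0; -0.4 0 0 14 0; -0.4 0 0 6 0; -0.4 0 0 0 0; -0.4 4 0 0 0; -0.4 5 0 0 0; -0.4 5 0 0 0; -0.4 3 0 0 0; -0.4 3 0 0 0; -0.4 3 0 0 0; -0.4 3 0 0 0",
)

```text
time_s: 4.32
ee_pos: [0.4418, -0.1906, 0.0351]
ee_rot: [[0.984, 0.177, -0.002], [0.177, -0.984, 0.0], [-0.002, -0.0, -1.0]]
contact_force: [-7.9, -0.9, 5.4]
width: 0.702
```

carry_out(
  increments="-0.4 0 0 0 0; -0.4 0 0 0 0",
)

```text
time_s: 4.58
ee_pos: [0.4424, -0.1905, 0.0351]
ee_rot: [[0.984, 0.178, -0.001], [0.178, -0.984, 0.0], [-0.001, -0.0, -1.0]]
contact_force: [-2.7, -0.3, -0.4]
width: 0.703
```

```bash
python3 - <<'E'
from h import *
print(state()["contact_force"],state()["ee_pos"],state()["ft_torque"])
p,d=get_image("scene");cv2.imwrite("pics/scene2.png",p)
cv2.imwrite("pics/scene2z.png",cv2.resize(p[100:240,190:350],None,fx=4.5,fy=4.2,interpolation=cv2.INTER_CUBIC))
E
```

```text
[-2.72422807 -0.34680064 -0.3684117 ] [ 0.44239447 -0.19047828  0.03514102] [-0.09413171  0.43406089 -0.07163362]
```

View pics/scene2z.png

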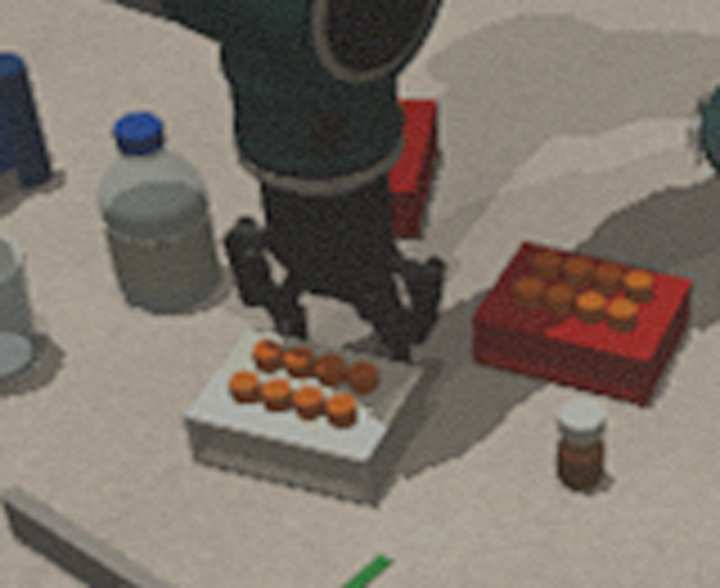

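The scene view shows both fingers on the rack's robot-side long face, at about (295,330) and (400,355) in the zoom. The body is clear of the caps. I'll push forward while turning the rack clockwise.

carry_out(
  increments="-0.4 4 -1 0 1; -0.4 4.5 -1.2 0 1.2; -0.4 4.5 -1.2 0 1.2; -0.4 4.5 -1.2 0 1.2; -0.4 4.5 -1.2 0 1.2; -0.4 4.5 -1.2 0 1.2; -0.4 4.5 -1.2 0 1.2; -0.4 4.5 -1.2 0 1.2; -0.4 4.5 -1.2 0 1.2; -0.4 4.5 -1.2 0 1.2; -0.4 4.5 -1.2 0 1.2; -0.4 4.5 -1.2 0 1.2; -0.4 4.5 -1.2 0 1.2; -0.4 4.5 -1.2 0 1.2; -0.4 4.5 -1.2 0 1.2; -0.4 3 -1 0 1.1; -0.4 0 0 0 0; -0.4 0 0 0 0",
)

```text
time_s: 6.88
ee_pos: [0.5121, -0.17, 0.0354]
ee_rot: [[0.989, -0.151, 0.001], [-0.151, -0.989, -0.0], [0.001, 0.0, -1.0]]
contact_force: [0.0, -0.2, -0.8]
width: 0.701
```

```bash
python3 - <<'E'
from h import *
print(state()["contact_force"],st(state()["ee_pos"]))
for n in("scene","top"):
    p,d=get_image(n);cv2.imwrite(f"pics/{n}3.png",p)
p=cv2.imread("pics/scene3.png")
cv2.imwrite("pics/scene3z.png",cv2.resize(p[100:260,190:350],None,fx=4.5,fy=3.7,interpolation=cv2.INTER_CUBIC))
m,b=cap_blobs(p,(3,150,70),(20,255,255))
for c,q in b:print(c.round(1),q[4],ray("scene",c,.056)[0].round(3),st(ray("scene",c,.056)).round(3))
E
```

```text
[ 0.0315531  -0.22904611 -0.78687415] [[-0.14735121 -0.16908493]]
[274.9 132.5] 88 [ 0.253 -0.281  0.056] [[-0.387 -0.317]]
[319.9 168.3] 309 [ 0.335 -0.073  0.056] [[-0.337 -0.1  ]]
[298.9 174.2] 13 [ 0.387 -0.113  0.056] [[-0.279 -0.131]]
[246.9 203.9] 136 [ 0.556 -0.171  0.056] [[-0.104 -0.164]]
[238.1 210.8] 155 [ 0.587 -0.176  0.056] [[-0.072 -0.164]]
```

View pics/scene3z.png

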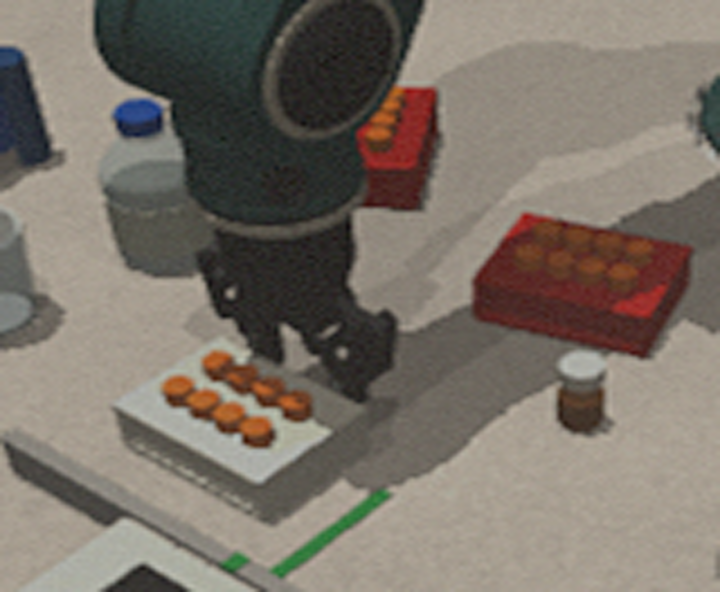

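View pics/top3.png

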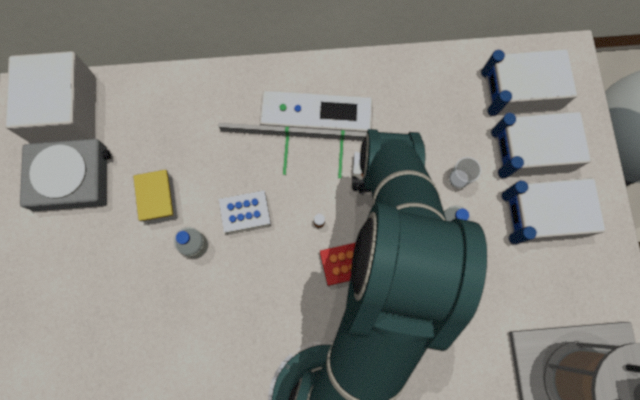

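```bash
python3 - <<'E'
from h import *
print(state()["joints"].round(2),state()["width"])
d=np.load("scene1.npy");c=get_calibration("scene");K=c["K"];T=np.linalg.inv(c["camera_from_world"])
for u,v in((263,113),(263,110),(255,100),(263,125),(245,135),(290,140)):
    z=d[v,u];print(u,v,(T@np.array([(u-K[0,2])/K[0,0]*z,(v-K[1,2])/K[1,1]*z,z,1]))[:3].round(3))
print("side start",(O-.09*EX-.263*EY).round(4))
E
```

```text
[ 0.37  0.58 -0.13  1.96  0.13  0.61 -1.57] 0.7003574918295863
263 113 [ 0.456 -0.167  0.278]
263 110 [ 0.455 -0.166  0.286]
255 100 [ 0.459 -0.183  0.31 ]
263 125 [ 0.45  -0.174  0.238]
245 135 [ 0.438 -0.246  0.175]
290 140 [ 0.404 -0.127  0.181]
side start [ 0.5548 -0.2714]
```

carry_out(
  increments="-0.4 -10 0 0 0; -0.4 -20 0 0 0; -0.4 0 0 -25 0; 0 0 0 -45 0; 0 0 0 -45 0; 0 0 0 -30 0; 0 0 30 0 0; 0 10 40 0 0; 0 30 24 0 0; 0 30 0 0 0; 0 17 0 0 0; 0 0 0 0 -10; 0 0 0 0 -10; 0 0 0 0 -10; 0 0 0 0 -10; 0 0 0 0 -10; 0 0 0 0 -10; 0 0 0 0 -10; 0 0 0 0 -10; 0 0 0 0 -10",
)

```text
time_s: 9.48
ee_pos: [0.5534, -0.2713, 0.1801]
ee_rot: [[0.145, 0.989, -0.001], [0.989, -0.145, -0.0], [-0.0, -0.0, -1.0]]
contact_force: [0.3, 0.2, 0.2]
width: 0.501
```

```bash
python3 - <<'E'
from h import *
print(state()["ee_pos"],st(state()["ee_pos"]))
for n in("scene","top"):
    p,d=get_image(n);cv2.imwrite(f"pics/{n}4.png",p)
p=cv2.imread("pics/scene4.png")
cv2.imwrite("pics/scene4z.png",cv2.resize(p[100:260,170:330],None,fx=4.5,fy=3.7,interpolation=cv2.INTER_CUBIC))
E
```

```text
[ 0.55339261 -0.27126957  0.18007175] [[-0.09138337 -0.26306555]]
```

View pics/scene4z.png

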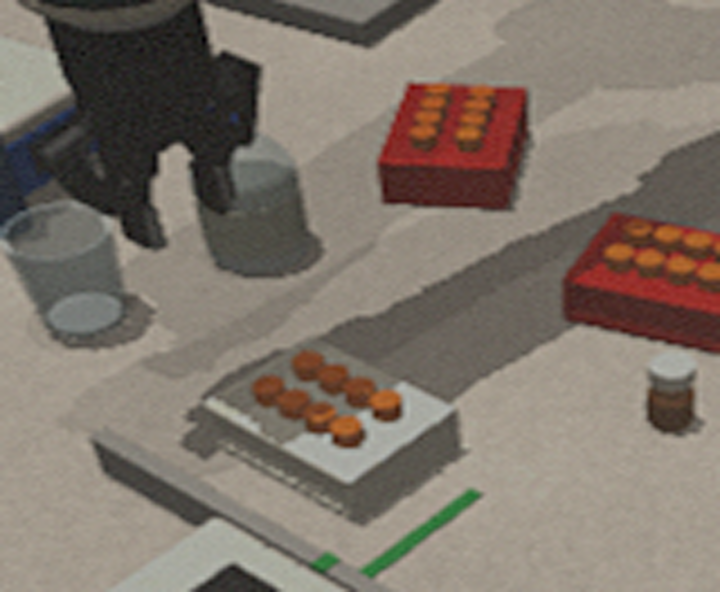

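View pics/top4.png

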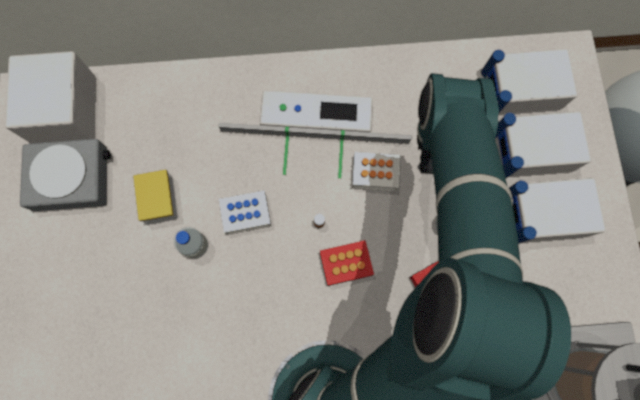

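The rack is now in plain view from above at about (376,173), and looks parallel to the rail. I'll measure it.

```bash
python3 - <<'E'
from h import *
p=cv2.imread("pics/top4.png")
cv2.imwrite("pics/top4z.png",cv2.resize(p[125:205,325:425],None,fx=7,fy=7,interpolation=cv2.INTER_NEAREST))
m,b=cap_blobs(p,(3,130,60),(20,255,255))
C=[]
for c,q in b:
    if 355<c[0]<400 and 150<c[1]<185: w=ray("top",c,.059);print(c.round(1),q[4],st(w).round(4)); 
E
```

```text
[364.8 161.4] 23 [[-0.0774 -0.1372]]
[372.8 162.2] 29 [[-0.0781 -0.158 ]]
[380.9 162.6] 31 [[-0.0776 -0.1791]]
[388.9 163.1] 30 [[-0.0776 -0.1998]]
[364.1 173. ] 24 [[-0.1088 -0.1368]]
[372.4 173.6] 30 [[-0.109  -0.1582]]
[380.5 174.4] 31 [[-0.1097 -0.1791]]
[388.4 174.7] 27 [[-0.1091 -0.1997]]
```

View pics/top4z.png

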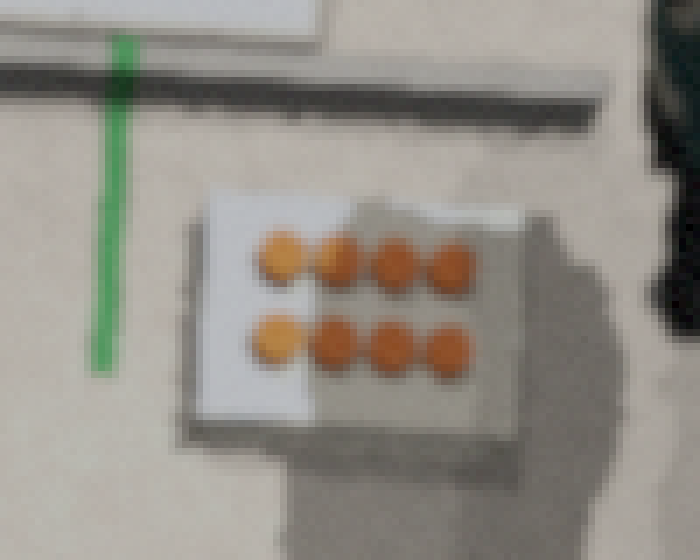

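carry_out(
  increments="0 0 0 30 0; 0 0 0 45 0; 0 0 0 40 0; 0 0 0 20 0; 0 0 0 10 0; 0 0 0 0 0; 0 6 0 0 0; 0 6 0 0 0; 0 4 0 0 0; 0 3 0 0 0; 0 3 0 0 0; 0 4 0 0 0; 0 5 0 0 0; 0 6 0 0 0; 0 6 0 0 0; 0 6 0 0 0; 0 6 0 0 0; 0 6 0 0 0; 0 5 0 0 0; 0 3 0 0 0",
)

```text
time_s: 12.08
ee_pos: [0.5645, -0.2028, 0.0353]
ee_rot: [[0.15, 0.989, -0.0], [0.989, -0.15, 0.0], [0.0, -0.0, -1.0]]
contact_force: [0.1, -4.4, 0.9]
width: 0.498
```

```bash
cat >> h.py <<'E'
def look(k,zoom=(325-60,100,160,120)):
    s=state();print("t",s["time_s"],"tcp",st(s["ee_pos"]).round(4),"F",s["contact_force"].round(1))
    for n in("scene","top"):
        p,d=get_image(n);cv2.imwrite(f"pics/{n}{k}.png",p)
        m,b=cap_blobs(p,(3,130,60),(20,255,255),4)
        for c,q in b:
            w=st(ray(n,c,.059 if n=="top" else .056))[0]
            if -.2<w[0]<0 and -.25<w[1]<.12: print(n,c.round(1),q[4],w.round(4))
    q=cv2.imread(f"pics/scene{k}.png")[120:300,190:390];cv2.imwrite(f"pics/scene{k}z.png",cv2.resize(q,None,fx=3.5,fy=3.3,interpolation=cv2.INTER_CUBIC))
    q=cv2.imread(f"pics/top{k}.png")[90:250,240:430];cv2.imwrite(f"pics/top{k}z.png",cv2.resize(q,None,fx=4,fy=3.7,interpolation=cv2.INTER_CUBIC))
E
python3 -c "
from h import *
look(5)"
```

```text
t 12.075 tcp [[-0.0906 -0.1937]] F [ 0.1 -4.4  0.9]
scene [259.9 211.9] 173 [-0.1039 -0.1175]
scene [251.1 219. ] 181 [-0.0723 -0.1181]
top [347.3 160.4] 27 [-0.0777 -0.0914]
top [355.1 160.8] 32 [-0.0774 -0.1118]
top [367.4 161.7] 62 [-0.0777 -0.1438]
top [346.6 172. ] 25 [-0.1093 -0.0914]
top [354.4 172.5] 31 [-0.1093 -0.1117]
top [362.6 173.4] 30 [-0.11  -0.133]
top [370.6 173.5] 31 [-0.1091 -0.1536]
```

View pics/scene5z.png

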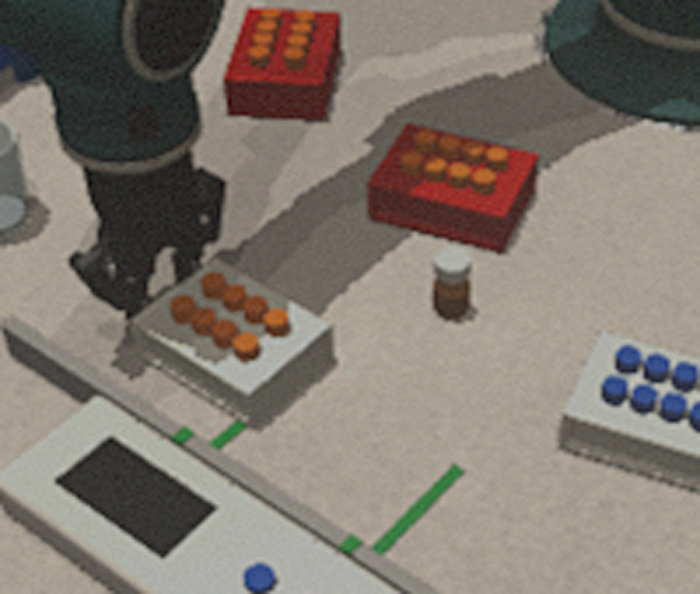

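carry_out(
  increments="0 3 0 0 0; 0 5 0 0 0; 0 6.5 0 0 0; 0 6.5 0 0 0; 0 6.5 0 0 0; 0 6.5 0 0 0; 0 6.5 0 0 0; 0 6.5 0 0 0; 0 6.5 0 0 0; 0 6.5 0 0 0; 0 6.5 0 0 0; 0 6.5 0 0 0; 0 6.5 0 0 0; 0 6.5 0 0 0; 0 6.5 0 0 0; 0 6 0 0 0; 0 5 0 0 0; 0 4 0 0 0; 0 2 0 0 0; 0 0 0 0 0",
)

```text
time_s: 14.68
ee_pos: [0.5811, -0.0946, 0.0354]
ee_rot: [[0.15, 0.989, 0.0], [0.989, -0.15, 0.0], [0.0, 0.0, -1.0]]
contact_force: [1.1, -0.2, 0.6]
width: 0.502
```

```bash
python3 -c "
from h import *
look(6)"
```

```text
t 14.675 tcp [[-0.0904 -0.0842]] F [ 1.1 -0.2  0.6]
scene [292.3 231.9] 191 [-0.1038 -0.0089]
scene [283.8 239.8] 198 [-0.0719 -0.0091]
top [305.7 157.7] 26 [-0.0779  0.0171]
top [313.5 158.1] 29 [-0.0775 -0.0032]
top [321.4 158.5] 31 [-0.0773 -0.024 ]
top [329.5 159.4] 29 [-0.0781 -0.0451]
top [304.7 169. ] 24 [-0.1087  0.0174]
top [312.5 169.8] 28 [-0.1093 -0.0029]
top [320.6 170.4] 30 [-0.1094 -0.024 ]
top [328.5 170.9] 31 [-0.1095 -0.0446]
```

View pics/scene6z.png

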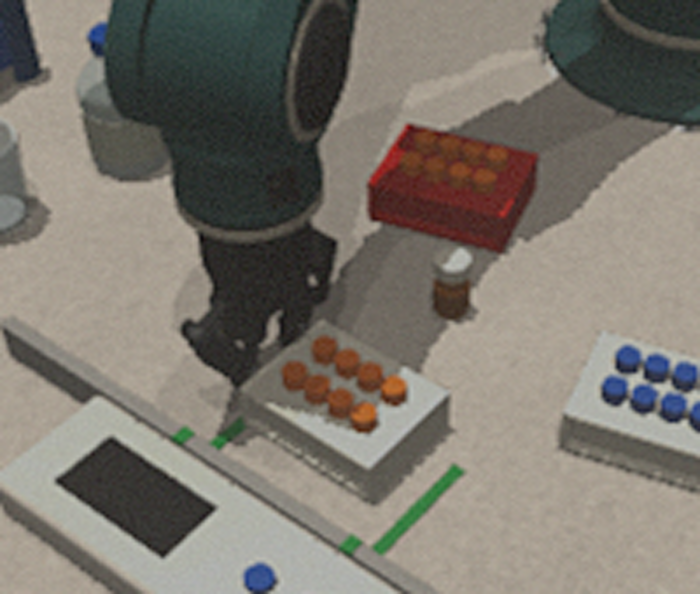

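carry_out(
  increments="0 2 0 0 0; 0 4 0 0 0; 0 4 0 0 0; 0 3 0 0 0; 0 1 0 0 0; 0 0 0 0 0; 0 -10 0 0 0; 0 -17 0 0 0; 0 0 0 -25 0; 0 0 0 -45 0; 0 0 0 -45 0; 0 0 0 -30 0; 0 0 -35 0 0; -0.4 10 -40 0 0; -0.4 30 0 0 0; -0.4 35 0 0 0; -0.4 23 0 0 0; -0.4 0 0 0 0",
)

```text
time_s: 17.02
ee_pos: [0.5197, 0.0011, 0.1803]
ee_rot: [[0.149, 0.989, -0.0], [0.989, -0.149, 0.001], [0.001, -0.0, -1.0]]
contact_force: [0.1, -1.6, -0.2]
width: 0.702
```

```bash
python3 -c "
from h import *
look(7)"
```

```text
t 17.025 tcp [[-0.1654  0.0012]] F [ 0.1 -1.6 -0.2]
scene [296.6 234.5] 189 [-0.1038  0.0046]
scene [288.2 242.7] 194 [-0.0719  0.0048]
```

View pics/scene7z.png

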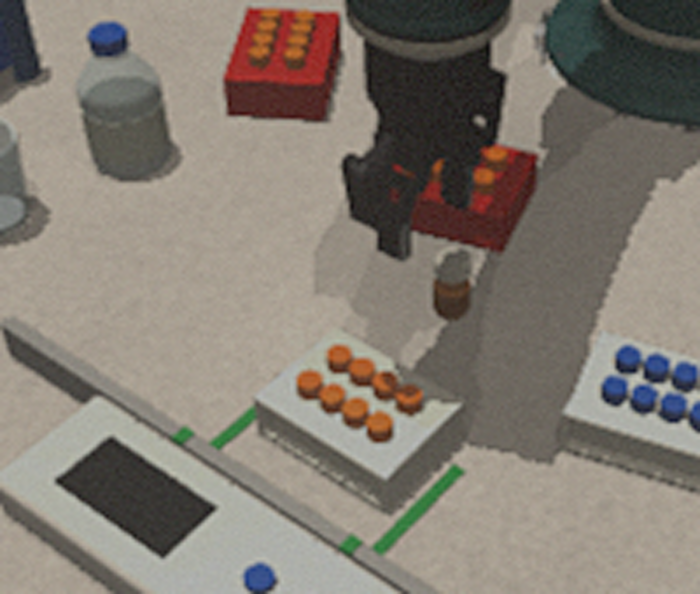

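View pics/top7z.png

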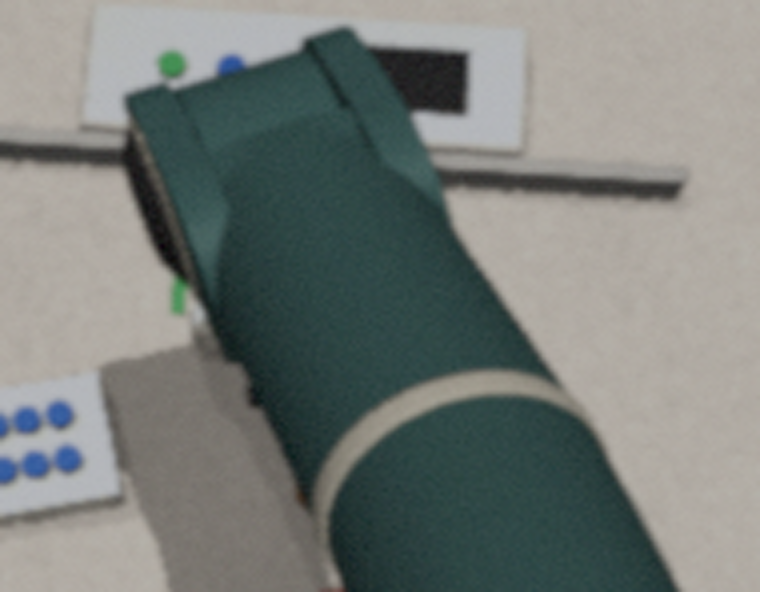

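carry_out(
  increments="-0.4 0 0 0 10; -0.4 0 0 0 10; -0.4 0 0 0 10; -0.4 0 0 0 10; -0.4 0 0 0 10; -0.4 0 0 0 10; -0.4 0 0 0 10; -0.4 0 0 0 10; -0.4 0 0 0 10; -0.4 0 0 0 0; -0.4 0 0 30 0; -0.4 0 0 45 0; -0.4 0 0 40 0; -0.4 0 0 20 0; -0.4 0 0 10 0; -0.4 0 0 0 0; -0.4 4 0 0 0; -0.4 4 0 0 0; -0.4 4 0 0 0; -0.4 2 0 0 0",
)

```text
time_s: 19.62
ee_pos: [0.5339, -0.0017, 0.0355]
ee_rot: [[0.989, -0.151, 0.0], [-0.151, -0.989, 0.0], [0.0, -0.0, -1.0]]
contact_force: [0.8, -0.3, -0.5]
width: 0.702
```

```bash
python3 -c "
from h import *
look(8)
print(state()['ee_rot'][:2,0])"
```

```text
t 19.625 tcp [[-0.151   0.0005]] F [ 0.8 -0.3 -0.5]
scene [296.4 234.5] 192 [-0.1037  0.0044]
scene [288.2 242.6] 195 [-0.072   0.0048]
[ 0.98859001 -0.15063129]
```

View pics/scene8z.png

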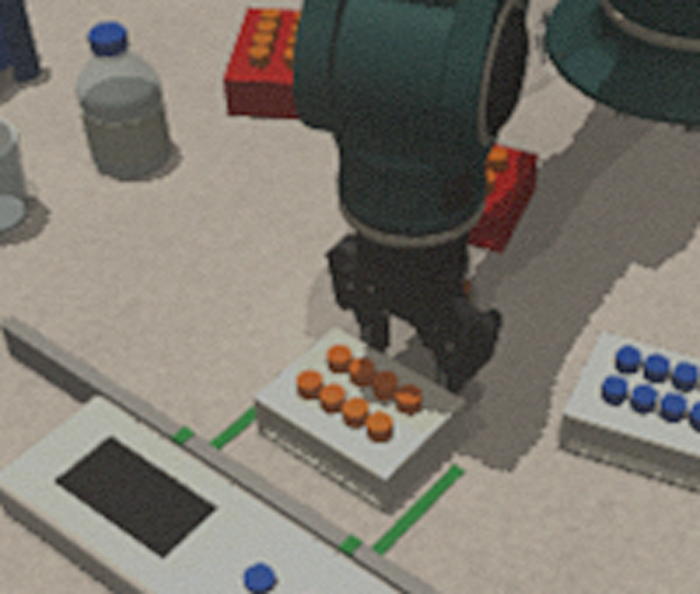

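carry_out(
  increments="-0.4 2 0 0 0; -0.4 3 0 0 0; -0.4 4 0 0 0; -0.4 5 0 0 0; -0.4 5 0 0 0; -0.4 5 0 0 0; -0.4 5 0 0 0; -0.4 5 0 0 0; -0.4 4 0 0 0; -0.4 3 0 0 0; -0.4 2 0 0 0; -0.4 1 0 0 0; -0.4 0 0 0 0",
)

```text
time_s: 21.35
ee_pos: [0.5764, -0.0081, 0.0351]
ee_rot: [[0.989, -0.15, -0.002], [-0.15, -0.989, 0.0], [-0.002, 0.0, -1.0]]
contact_force: [-4.8, 1.3, 4.0]
width: 0.697
```

carry_out(
  increments="-0.4 1 0 0 0; -0.4 1 0 0 0; -0.4 1 0 0 0; -0.4 1 0 0 0",
)

```text
time_s: 21.85
ee_pos: [0.5802, -0.0087, 0.0351]
ee_rot: [[0.989, -0.15, -0.002], [-0.15, -0.989, 0.0], [-0.002, 0.0, -1.0]]
contact_force: [-6.8, 1.8, 5.4]
width: 0.701
```

carry_out(
  increments="-0.4 1 0 0 0; -0.4 1 0 0 0",
)

```text
time_s: 22.1
ee_pos: [0.5822, -0.0091, 0.0351]
ee_rot: [[0.989, -0.15, -0.002], [-0.15, -0.989, 0.0], [-0.002, 0.0, -1.0]]
contact_force: [-6.4, 0.4, 5.6]
width: 0.7
```

```bash
python3 -c "
from h import *
look(9)"
```

```text
t 22.1 tcp [[-0.1021  0.0005]] F [-6.4  0.4  5.6]
scene [284.8 246. ] 202 [-0.0592  0.005 ]
scene [275.9 254.5] 213 [-0.0276  0.0049]
```

carry_out(
  increments="-0.4 1 0 0 0; -0.4 1 0 0 0",
)

```text
time_s: 22.45
ee_pos: [0.5839, -0.0093, 0.0351]
ee_rot: [[0.989, -0.15, -0.002], [-0.15, -0.989, 0.0], [-0.002, 0.0, -1.0]]
contact_force: [-13.2, 1.9, 10.5]
width: 0.7
```

carry_out(
  increments="-0.4 1 0 0 0; -0.4 1 0 0 0",
)

```text
time_s: 22.7
ee_pos: [0.584, -0.0093, 0.0348]
ee_rot: [[0.989, -0.15, -0.007], [-0.15, -0.989, 0.0], [-0.006, 0.001, -1.0]]
contact_force: [-26.5, 2.7, 21.6]
width: 0.697
```

Contact with the rail: the force rose to 26 N and the TCP stopped moving. I'll back off, rise and check.

carry_out(
  increments="-0.4 -2 0 0 0; -0.4 -2 0 0 0; -0.4 -5 0 0 0; -0.4 -10 0 0 0; -0.4 -11 0 0 0; -0.4 0 0 -20 0; -0.4 0 0 -40 0; -0.4 0 0 -45 0; -0.4 0 0 -40 0; -0.4 -20 40 0 0; -0.4 -20 50 0 0; -0.4 -20 50 0 0; -0.4 -20 50 0 0; -0.4 -10 40 0 0; -0.4 -10 40 0 0; -0.4 0 20 0 0; -0.4 0 0 0 0",
)

```text
time_s: 24.82
ee_pos: [0.4144, -0.2782, 0.1815]
ee_rot: [[0.988, -0.153, 0.001], [-0.153, -0.988, -0.001], [0.001, 0.001, -1.0]]
contact_force: [0.6, 0.4, -0.4]
width: 0.702
```

```bash
python3 -c "
from h import *
look(10)
p=cv2.imread('pics/top10.png');q=p[110:190,270:360];cv2.imwrite('pics/top10zz.png',cv2.resize(q,None,fx=7,fy=7,interpolation=cv2.INTER_NEAREST))"
```

```text
t 24.825 tcp [[-0.2277 -0.2907]] F [ 0.6  0.4 -0.4]
scene [284.1 246.2] 192 [-0.0577  0.0042]
scene [275.  254.8] 205 [-0.0255  0.0041]
top [301.3 140.3] 23 [-0.0308  0.0321]
top [309.6 141. ] 21 [-0.0313  0.0101]
top [317.4 141.4] 25 [-0.031  -0.0105]
top [325.2 142. ] 23 [-0.0313 -0.0308]
top [300.7 152. ] 22 [-0.0633  0.0312]
top [308.5 152.4] 22 [-0.0629  0.0109]
top [316.7 153. ] 22 [-0.0631 -0.0107]
top [324.5 153.4] 22 [-0.0628 -0.0309]
```

View pics/top10zz.png

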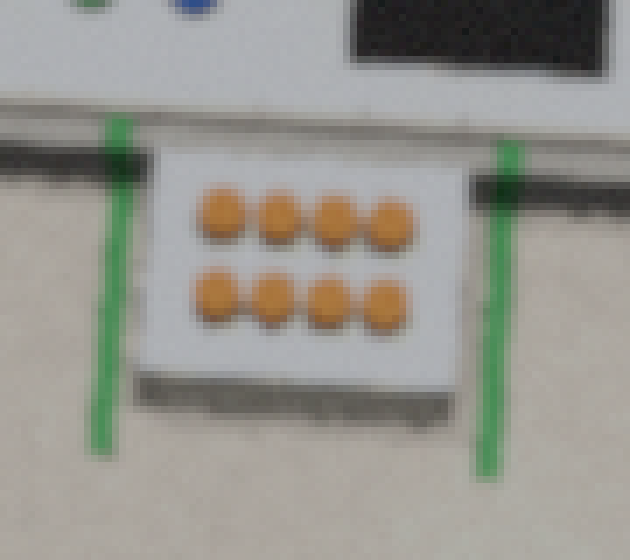

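View pics/scene10z.png

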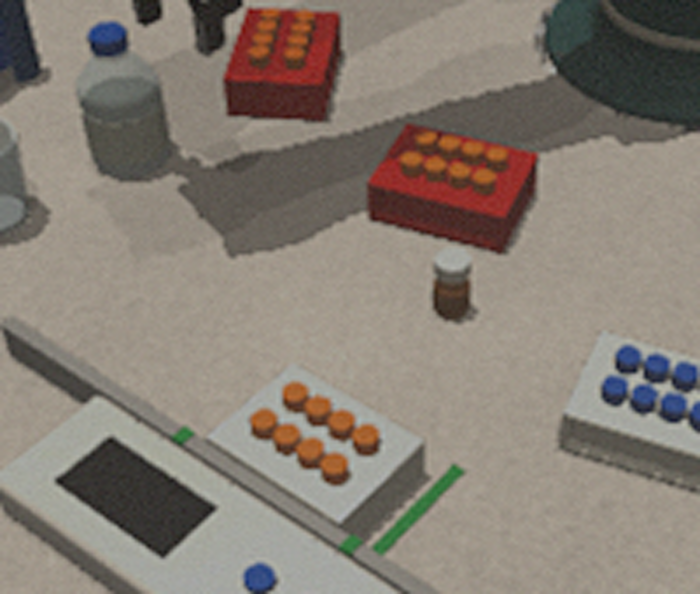

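View pics/top10.png

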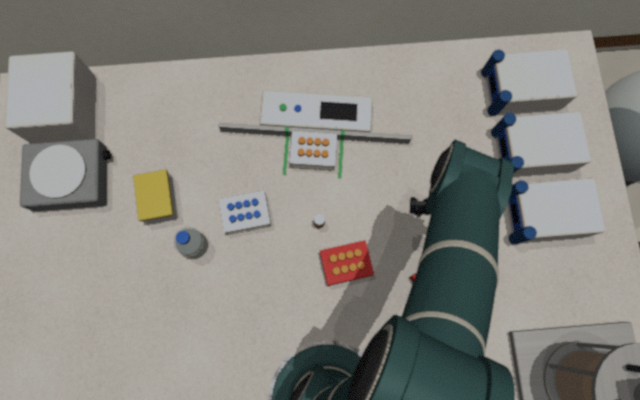

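```bash
python3 - <<'E'
from h import *
for n in("scene","top"):
    a=cv2.imread(f"pics/{n}0.png");b=cv2.imread(f"pics/{n}10.png")
    boxes={"scene":dict(bottle_b=(208,124,34,40),vial=(310,192,18,28),blue=(345,218,66,52),bottle_a=(424,206,40,60),tip=(436,260,62,72),beaker=(166,150,36,46)),
     "top":dict(blue=(216,188,60,50),vial=(309,210,20,20),bottle_a=(170,224,42,38),tip=(130,166,46,60))}[n]
    for k,(x,y,w,h) in boxes.items():
        r=cv2.matchTemplate(b[y-8:y+h+8,x-8:x+w+8],a[y:y+h,x:x+w],cv2.TM_CCOEFF_NORMED);_,v,_,l=cv2.minMaxLoc(r);print(n,k,round(v,3),"shift",l[0]-8,l[1]-8)
s=state();print(s["joint_velocities"].round(3),s["contact_force"])
E
```

```text
scene bottle_b 0.886 shift 0 0
scene vial 0.997 shift 0 0
scene blue 0.996 shift 0 0
scene bottle_a 0.994 shift 0 0
scene tip 0.994 shift 0 0
scene beaker 0.994 shift 0 0
top blue 0.998 shift 0 0
top vial 0.998 shift 0 0
top bottle_a 0.998 shift 0 0
top tip 0.998 shift 0 0
[-0.014  0.003 -0.006  0.006  0.001 -0.006 -0.   ] [0.71518089 0.9456268  0.60749443]
```

```bash
python3 -c "
from bench import *
print(close_job())"
```

```text
the job is handed in; nothing more can be done
None
```

The orange-capped rack is in the sampler's bay, flush against the stop rail and centred between the green lines, and the job is handed in at about 25 s. No verdict was reported.

**How it was moved:** I used three low two-finger pushes on the rack's sides:
1. A push on the robot-side long face, which moved it forward and turned it 19° parallel to the rail.
2. A push on the short face, about 170 mm along the rail to midway between the lines.
3. A push on the long face until it met the rail. The force rose to about 27 N and the arm stopped moving, and then I backed off.

**Final position (top camera):**

| Check | Measured | Allowed |
|---|---|---|
| Distance of rack centre in front of the rail | 47 mm | 40–50 mm |
| Offset from midway between the lines | 0.2 mm | 10 mm |
| Angle to the rail | about 0.01 rad | 0.06 rad |

**Rail distance:** the readings differ by a few millimetres. The scene camera gives about 42 mm, but it read roughly 6 mm too close to the rail throughout. The arm's position at contact gives about 45 mm. All three are within the allowed range.

**Other objects:** comparing before and after pictures, the blue rack, vial, both bottles, beaker and tip box show no shift. The match for bottle_b was weaker (0.89), which I put down to the arm's shadow or the arm near it. The gripper finished raised and touching nothing.

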